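# Stack the storage pots on the serving board

### The arm

A 6-joint arm with a two-finger parallel gripper is mounted at the origin on the work surface. World frame = base frame: x ahead of the robot, y to its left, z up, the work surface at z = 0. Lengths are in m, angles in degrees, forces in N, time in s.
With the tool pointing down it reaches from about 0.375 to 0.9 m from the base axis. Payload 3.1 kg.
Tool frame: the origin (TCP) lies on the centre line of the jaws, within the pads' length; the fingertips stand 22 mm ahead of it and the grasp point (between the pads) lies 3 mm ahead of it; z points along the fingers, y is the line along which they close (so a half turn about z gives the same grasp; the last joint's range is limited). The gripper opens to 87 mm and grips with 3 to 60 N. Pads are 19 mm wide; open, the fingers measure 117 mm over their backs; the gripper's body (75 mm by 190 mm) begins 51 mm behind the grasp point.
Start: joints at [-81.618, 30.224, 82.088, -0, 67.689, -10.227], TCP at [0.199, -0.592, 0.245] pointing down, gripper open.
Joint ranges: [-176.69, 176.69], [-43.24, 126.21], [12.49, 139.97], [-82, 262], [0, 151.66], [-163.58, 163.58]. Speed limits (degrees/s): [159.86, 159.86, 180, 180, 180, 180].

### API

Orientations are given as a 3x3 rotation matrix whose columns are the frame's x, y, z axes.
In Python, from rig import * gives the robot as it stands.
- The arm moves only by the shell command python3 -m jog 'ROWS'. ROWS is text: rows parted by semicolons, each of 7 numbers parted by spaces: the shift along the tool's x, y, z in mm, then the turn, a rotation vector about the tool's x, y, z in rad, then the finger opening in mm, from 0 to 87. In form: tx ty tz ax ay az fingers; .... A call has 1 to 12 rows; each row shifts and turns the commanded pose from where the row before left it, along the tool's axes as they then stand; what a row does not reach is not made up. A row lasts 1/8 s, in which the tool goes at most 62.5 mm and 10.7 degrees, less where a joint would pass 70% of its speed; a pose out of reach is approached as far as the arm can. A call with a gripper value outside its range is refused whole. The fingers move at their own pace and stop on an object; the grip force is fixed at half the most. Time passes only in rows, so rows that do not move let the fingers close. It gives the time, the measured TCP pose, the force, the opening and the grip force at its end, in the units of the state.
- read_state(): the state, without advancing time (a new reading comes with each control period).
- capture(name): name is "scene" or "top"; returns a dict with "color" (384x512x3 uint8, red, green, blue), "camera_matrix" (3x3 intrinsics, pixels), "R" (3x3) and "t" (3): a world point X has camera coordinates R X + t. Camera axes: x right, y down, z forward; pixel columns grow to the right and rows downward; lengths in m; the calibration is good to about 2 mm. A picture is of the moment at which its call begins. There is no depth.
- hand_in(): hands the job in; it is judged then, once.
Trained networks look in the newest picture that a camera, given by its name, has taken for a name from the list of things; names that differ only in an ending like _2 or _b are one class to them, and where a whole thing is asked for, a point or a joint stands for the part that bears it (a point fixed in the world has none). Each returns a list of dicts, best first, with "conf" (0 to 1); they miss things now and then, are a little off and sometimes report something else, mostly with a low value. They report only what shows in the picture. A call takes as long as a camera call. They do not tell look-alikes from the thing itself.
- find_in(camera, target): "at" ([x, y, z] in m, in world coordinates, good to about 4 mm: the middle of the surface that is visible of it).
- trace(camera, target): "pixels" (384x512 bool, what is visible of it).
- place_of(camera, target): "at" ([x, y, z] in m, in world coordinates, good to about 4 mm: a listed point, or the origin of a listed thing).
The state is a dict: "time_s": time; "joint_positions": joint angles; "qvel": joint speeds; "tau": joint torques, N m; "position": TCP position; "tcp_rot": TCP orientation; "force": force on the tool from outside, world axes, zero at the start; "moment": the same for the moment, N m; "opening": opening from 0.0 (shut) to 1.0 (fully open); "grasp_force": force on a finger pad.
Only numpy, scipy, OpenCV 4.12 (cv2) and the standard library are available. Lean on these libraries where they do the work, as an engineer would, in place of code of your own. Each camera call takes 0.05 s, during which the arm holds its last target. There are 200 camera calls.

### The job

Build the stacking pot set in the middle of the round dark wooden board (not on the marble slab), one piece at a time from the bottom up: first the white pot, then the blue pot on it, then the green pot, and last the yellow lid. Each piece must end upright and fully seated, its foot inside the mouth below; set the pieces down rather than dropping them, let none fall over, and leave the utensil crock, the amber jar and the salt bowl where they are.

Things in the scene. Friction and masses are not known exactly. Their poses are not given: they have to be found in the camera images.
- white_pot: Loose open round pot, glazed white, about 220 g. Outside diameter 58 mm, height 66 mm. Lowest 8 mm: narrower foot, diameter 38 (bottom) to 44 mm; then a flat ledge out to 58 mm. Mouth 50 mm inside, wall 4 mm, floor at 13 mm. Whatever is stacked in it sinks 8 mm until its ledge rests on the rim (3 mm play all round), underside 58 mm above this origin. Origin: centre of underside, z up.
- blue_pot: Loose open round pot, glazed dark blue, about 190 g. Outside diameter 58 mm, height 56 mm. Lowest 8 mm: narrower foot, diameter 38 (bottom) to 44 mm; then a flat ledge out to 58 mm. Mouth 50 mm inside, wall 4 mm, floor at 13 mm. Whatever is stacked in it sinks 8 mm until its ledge rests on the rim (3 mm play all round), underside 48 mm above this origin. Origin: centre of underside, z up.
- green_pot: Loose open round pot, glazed leaf green, about 160 g. Outside diameter 58 mm, height 48 mm. Lowest 8 mm: narrower foot, diameter 38 (bottom) to 44 mm; then a flat ledge out to 58 mm. Mouth 50 mm inside, wall 4 mm, floor at 13 mm. Whatever is stacked in it sinks 8 mm until its ledge rests on the rim (3 mm play all round), underside 40 mm above this origin. Origin: centre of underside, z up.
- lid: Loose round mustard-yellow lid with dark wooden knob, about 110 g. Same foot as the pots (8 mm high, diameter 38 to 44 mm), then a disc of diameter 58 mm from 8 to 16 mm above the underside, then an upright cylindrical knob, diameter 26 mm, from 16 to 46 mm. The foot drops 8 mm into a pot's mouth with 3 mm play all round. Origin: centre of underside, z up.
- round_board: The target: a round dark-wood serving board lying flat and fixed to the counter, disc of diameter 130 mm, 15 mm thick, with a handle 30 mm wide reaching 135 mm from the disc's centre along its +x. Origin: centre of the disc's underside, on the counter; its flat top is 15 mm above; z up.
- marble_slab: A square pale marble slab 120 x 120 mm, 15 mm thick, lying flat and fixed to the counter; not the target. Origin: centre of its underside, z up.
- crock: White ceramic utensil crock, diameter 96 mm, 110 mm tall, with wooden utensils standing in it up to about 245 mm. Bystander, loose, to be left alone. Origin: centre of its underside, z up.
- jar: Closed amber glass jar with a pale wooden cap, diameter 68 mm, 90 mm tall. Bystander, loose, to be left alone. Origin: centre of its underside, z up.
- salt_bowl: Small terracotta salt bowl, rim diameter 76 mm, 42 mm tall. Bystander, loose, to be left alone. Origin: centre of its underside, z up.
Not all that is in view belongs to the job. Of the things like the lid, leave any that is red; of the rest the smaller one is meant.

How it is judged:
By the outcome, as a careful person would: the job done as asked, in the order asked, and still so for the second after the job is handed in, with the robot touching nothing.
It also fails if it takes over 99 s, if anything falls off the work surface, if the arm or the gripper's body presses on something with over 40 N, if the wrist force passes 120 N, or if a joint passes its speed limit or range.

## Working session

There is one attempt and no reset: what is moved stays moved. The work goes in short steps, Python scripts to look and compute and a shell command to move; the robot and the scene stay as the last step left them, time stands still between calls to the robot, and variables do not carry over. Pictures are saved under pics/ and viewed, at most 14 in all, crops included, and the job is handed in when it is done.

```bash
mkdir -p pics; ls
cat > h.py <<'E'
from rig import *
import numpy as np, cv2
def proj(c,X):
    p=c["R"]@np.array(X)+c["t"]; q=c["camera_matrix"]@p; return q[:2]/q[2]
def ray(c,uv,z):
    K=np.array(c["camera_matrix"]);R=np.array(c["R"]);t=np.array(c["t"])
    d=R.T@np.linalg.solve(K,[uv[0],uv[1],1]); o=-R.T@t
    return o+d*(z-o[2])/d[2]
E
python3 - <<'E'
from h import *
for n in("scene","top"):
    c=capture(n); cv2.imwrite(f"pics/{n}0.png",cv2.cvtColor(cv2.resize(c["color"],None,fx=1.5,fy=1.5),cv2.COLOR_RGB2BGR))
    print(n,-np.array(c["R"]).T@c["t"],np.array(c["R"])[2].round(2))
    for k in "white_pot blue_pot green_pot lid round_board marble_slab crock jar salt_bowl".split():
        print(k,[(np.round(d["at"],3).tolist(),round(d["conf"],2),proj(c,d["at"]).round().tolist()) for d in place_of(n,k)])
s=read_state();print(s["position"],s["tcp_rot"],s["opening"],s["time_s"])
E
```

```text
pics
scene [1.27307468 0.41196879 0.62252586] [-0.68 -0.44 -0.59]
white_pot [([0.443, -0.085, 0.001], 0.97, [271.0, 178.0])]
blue_pot [([0.63, 0.085, -0.003], 0.58, [288.0, 234.0]), ([0.493, -0.228, 0.002], 0.22, [224.0, 170.0])]
green_pot [([0.438, 0.094, -0.001], 0.88, [325.0, 198.0])]
lid [([0.71, -0.173, -0.004], 0.9, [189.0, 213.0]), ([0.62, -0.066, 0.002], 0.73, [242.0, 209.0]), ([0.521, -0.001, -0.002], 0.54, [282.0, 201.0])]
round_board [([0.491, -0.226, -0.002], 0.93, [225.0, 171.0]), ([0.442, -0.085, -0.002], 0.32, [271.0, 179.0])]
marble_slab [([0.464, 0.238, -0.0], 0.81, [371.0, 221.0])]
crock [([0.711, 0.383, -0.005], 0.73, [396.0, 313.0])]
jar []
salt_bowl [([0.782, 0.035, 0.003], 0.74, [236.0, 260.0])]
top [0.39780864 0.01345603 1.04777472] [ 0.2  -0.01 -0.98]
white_pot [([0.445, -0.08, -0.001], 0.79, [286.0, 249.0])]
blue_pot [([0.633, 0.088, -0.0], 0.6, [223.0, 183.0]), ([0.467, 0.236, 0.002], 0.19, [169.0, 244.0]), ([0.698, -0.366, 0.0], 0.16, [382.0, 157.0])]
green_pot [([0.439, 0.095, 0.004], 0.58, [221.0, 253.0])]
lid [([0.522, 0.001, 0.003], 0.72, [255.0, 222.0]), ([0.621, -0.066, 0.002], 0.69, [278.0, 186.0]), ([0.702, -0.365, 0.003], 0.67, [382.0, 155.0]), ([0.707, -0.176, -0.004], 0.59, [315.0, 156.0])]
round_board [([0.492, -0.23, -0.002], 0.58, [339.0, 231.0]), ([0.709, 0.382, -0.0], 0.53, [119.0, 159.0])]
marble_slab [([0.467, 0.232, -0.0], 0.87, [171.0, 244.0])]
crock [([0.709, 0.383, -0.003], 0.82, [119.0, 160.0])]
jar [([0.696, -0.367, 0.002], 0.58, [383.0, 157.0])]
salt_bowl [([0.783, 0.042, -0.0], 0.94, [238.0, 132.0])]
[ 0.19946481 -0.59229544  0.24455563] [[ 9.47712285e-01  3.19126029e-01 -4.10064296e-05]
 [ 3.19126029e-01 -9.47712286e-01 -1.99611361e-06]
 [-3.94993090e-05 -1.11944777e-05 -9.99999999e-01]] 1.0008471729980841 1.0
```

View pics/scene0.png

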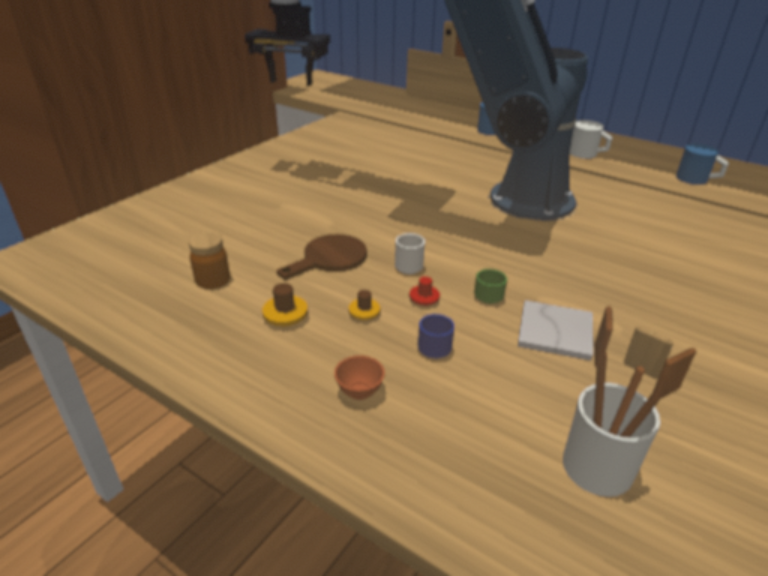

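View pics/top0.png

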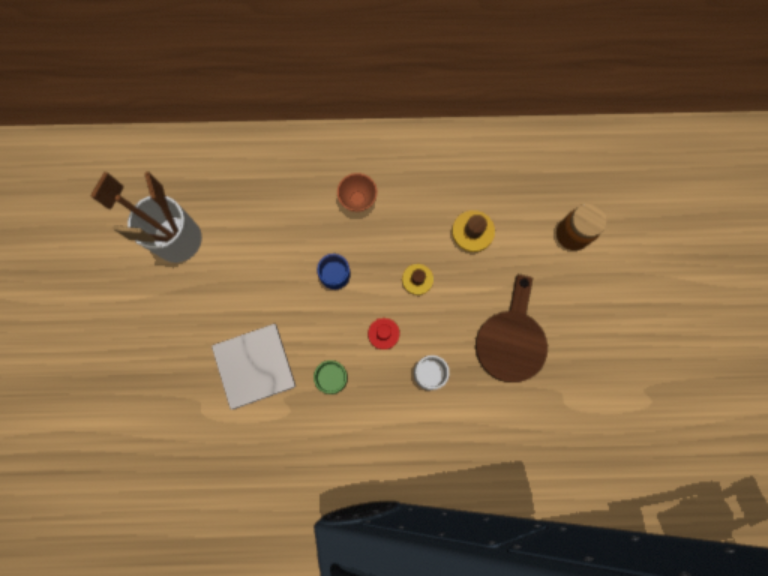

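Scene: white pot at (410,253), blue (436,336), green (490,286), board (336,252). The top view shows the white pot at (431,372), blue (334,271), green (331,377), board (511,346) and slab (253,366).
What could be taken for the lid, in top-picture pixels: red (384,333), large yellow (473,231), small yellow (418,279). I choose the small yellow one and check it in a crop.

```bash
cat > meas.py <<'E'
from h import *
from scipy.optimize import least_squares
P={"white_pot":[(0,.019),(.008,.022),(.008,.029),(.066,.029)],"blue_pot":[(0,.019),(.008,.022),(.008,.029),(.056,.029)],
"green_pot":[(0,.019),(.008,.022),(.008,.029),(.048,.029)],"lid":[(0,.019),(.008,.022),(.008,.029),(.016,.029),(.016,.013),(.046,.013)],
"round_board":[(0,.065),(.015,.065)]}
A=np.linspace(0,2*np.pi,40,endpoint=False)
def sil(c,k,X,S=8):
    """centroid and area of the modelled silhouette"""
    m=np.zeros((384*S//4,512*S//4),np.uint8); pr=P[k]
    m=np.zeros((384*4,512*4),np.uint8)
    for a,b in zip(pr,pr[1:]):
        pts=np.array([proj(c,np.array(X)+[r*np.cos(t),r*np.sin(t),z]) for z,r in(a,b) for t in A])
        h=cv2.convexHull(pts.astype(np.float32)); cv2.fillConvexPoly(m,np.round(((h+.5)*4-.5)*16).astype(np.int32),1,shift=4)
    M=cv2.moments(m,True); return (np.array([M["m10"],M["m01"]])/M["m00"]+.5)/4-.5, M["m00"]/16
def mask(c,n,k,near):
    if k=="round_board":
        best=[d["pixels"] for d in trace(n,k)]
    else: best=[d["pixels"] for d in trace(n,k)]
    uv=proj(c,near); out=None;bd=25
    for b in best:
        b=b.astype(np.uint8)
        if k=="round_board":
            b=cv2.morphologyEx(b,cv2.MORPH_OPEN,cv2.getStructuringElement(cv2.MORPH_ELLIPSE,(23,15)if n=="scene" else (27,27)))
        M=cv2.moments(b,True)
        if M["m00"]<20: continue
        p=np.array([M["m10"],M["m01"]])/M["m00"]
        if np.hypot(*(p-uv))<bd: bd=np.hypot(*(p-uv)); out=(p,M["m00"])
    return out
def measure(guess,cams=("scene","top")):
    C={n:capture(n) for n in cams}; res={}
    for k,g in guess.items():
        ob={n:mask(C[n],n,k,g) for n in cams}; ob={n:o for n,o in ob.items() if o}
        f=lambda x:np.concatenate([sil(C[n],k,x)[0]-o[0] for n,o in ob.items()]+([[ (x[2]-g[2])*1000]] if len(ob)<2 else []))
        if not ob: print(k,"unseen"); continue
        r=least_squares(f,g,diff_step=5e-3,x_scale=.05)
        res[k]=r.x; print(k,r.x.round(4),"res px",r.fun.round(1),"area obs/mod",[(n,round(o[1]/sil(C[n],k,r.x)[1],2)) for n,o in ob.items()])
    return C,res
E
python3 - <<'E'
from meas import *
C,r=measure({"white_pot":[.444,-.083,.001],"blue_pot":[.632,.086,.001],"green_pot":[.439,.095,.001],"lid":[.621,-.066,.001],"round_board":[.491,-.228,.001]})
a=[cv2.resize(C["top"]["color"][140:240,230:350],(390,325),interpolation=cv2.INTER_CUBIC),cv2.resize(C["scene"]["color"][165:265,170:290],(390,325),interpolation=cv2.INTER_CUBIC)]
cv2.imwrite("pics/crop.png",cv2.cvtColor(np.hstack(a),cv2.COLOR_RGB2BGR))
E
```

```text
white_pot [ 0.4463 -0.081  -0.0012] res px [ 0.3  0.   0.2 -0.2] area obs/mod [('scene', 0.97), ('top', 0.96)]
blue_pot [6.32e-01 8.77e-02 3.00e-04] res px [-0.1 -0.  -0.1  0.1] area obs/mod [('scene', 0.94), ('top', 0.9)]
green_pot [ 0.4429  0.0954 -0.0006] res px [ 0.  -0.1 -0.  -0. ] area obs/mod [('scene', 0.93), ('top', 0.82)]
lid [ 6.191e-01 -6.490e-02  5.000e-04] res px [ 0.  -0.1 -0.  -0. ] area obs/mod [('scene', 0.9), ('top', 0.95)]
round_board [ 4.911e-01 -2.303e-01 -3.000e-04] res px [ 0.2  0.2  0.2 -0. ] area obs/mod [('scene', 0.95), ('top', 0.94)]meas.py:14: RuntimeWarning: invalid value encountered in divide
  M=cv2.moments(m,True); return (np.array([M["m10"],M["m01"]])/M["m00"]+.5)/4-.5, M["m00"]/16
```

View pics/crop.png

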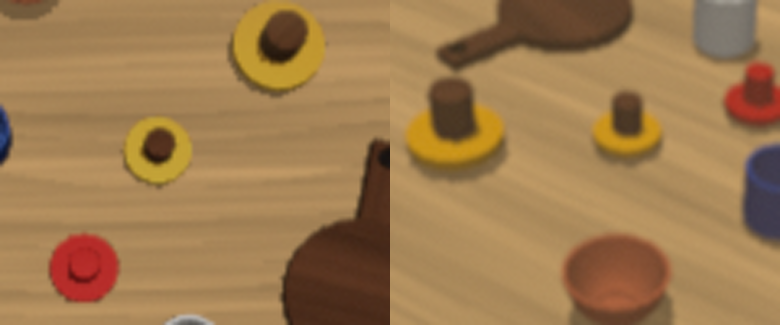

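The crop shows the small yellow lid at (157,150) in its left half and (627,130) in its right half. It is clearly smaller than the one at (278,45), so it is confirmed. All measured underside heights come out within 1.2 mm of z=0, so the objects stand on the counter as described. Moving to the white pot.

```bash
python3 -m jog '0 0 0 0 0 0.1624 87; 0 0 0 0 0 0.1624 87; 24.7 -51.1 0 0 0 0 87; 24.7 -51.1 0 0 0 0 87; 24.7 -51.1 0 0 0 0 87; 24.7 -51.1 0 0 0 0 87; 24.7 -51.1 0 0 0 0 87; 24.7 -51.1 0 0 0 0 87; 24.7 -51.1 0 0 0 0 87; 24.7 -51.1 0 0 0 0 87; 24.7 -51.1 0 0 0 0 87; 24.7 -51.1 0 0 0 0 87'
python3 -m jog '0 0 0 0 0 0 87; 0 0 0 0 0 0 87'; python3 -c "
from rig import *
print(read_state()['tcp_rot'])"
```

```text
time_s: 3.1
position: [0.4473, -0.0797, 0.2449]
tcp_rot: [[1.0, -0.0, 0.001], [-0.0, -1.0, -0.001], [0.001, 0.001, -1.0]]
force: [-0.1, -0.6, -0.4]
opening: 1.003
grasp_force: 0.0
time_s: 3.35
position: [0.4464, -0.0815, 0.2446]
tcp_rot: [[1.0, 0.001, -0.0], [0.001, -1.0, -0.001], [-0.0, 0.001, -1.0]]
force: [-0.1, 0.5, 0.3]
opening: 1.001
grasp_force: 0.0
[[ 9.99999413e-01  1.08298644e-03 -4.21289625e-05]
 [ 1.08295853e-03 -9.99999198e-01 -6.56756607e-04]
 [-4.28401872e-05  6.56710598e-04 -9.99999783e-01]]
```

```bash
python3 -m jog '0 0 45 0 0 0 87; 0 0 45 0 0 0 87; 0 0 45 0 0 0 87; 0 0 35 0 0 0 87; 0 0 17 0 0 0 87; 0 0 10 0 0 0 87; 0 0 0 0 0 0 87; 0 0 0 0 0 0 45; 0 0 0 0 0 0 45; 0 0 0 0 0 0 45; 0 0 0 0 0 0 45; 0 0 0 0 0 0 45'; python3 -m jog '0 0 0 0 0 0 45; 0 0 0 0 0 0 45;0 0 0 0 0 0 45'
```

```text
time_s: 4.85
position: [0.4465, -0.0811, 0.0479]
tcp_rot: [[1.0, 0.0, 0.0], [0.0, -1.0, 0.0], [0.0, -0.0, -1.0]]
force: [0.8, 2.1, 5.2]
opening: 0.658
grasp_force: 30.0
time_s: 5.22
position: [0.4465, -0.0811, 0.0479]
tcp_rot: [[1.0, -0.0, 0.0], [-0.0, -1.0, 0.0], [0.0, -0.0, -1.0]]
force: [-0.8, 1.3, 5.7]
opening: 0.652
grasp_force: 30.0
```

```bash
python3 -m jog '0 0 -10 0 0 0 45; 0 0 -35 0 0 0 45; 0 0 -35 0 0 0 45; 11 37 0 0 0 0 45; 11 37 0 0 0 0 45; 11 37 0 0 0 0 45; 11.6 38 0 0 0 0 45; 0 0 0 0 0 0 45; 0 0 0 0 0 0 45'
python3 - <<'E'
from meas import *
s=read_state(); p=s["position"]; print(p, s["force"])
measure({"white_pot":[p[0],p[1],p[2]-.048]})
E
```

```text
time_s: 6.35
position: [0.4898, -0.2294, 0.1271]
tcp_rot: [[1.0, -0.0, -0.002], [-0.0, -1.0, 0.002], [-0.002, -0.002, -1.0]]
force: [-0.5, 0.5, -2.5]
opening: 0.655
grasp_force: 30.0
[ 0.48981632 -0.22939372  0.12712085] [-0.50433018  0.46661911 -2.51821422]
white_pot unseen
```

```bash
python3 -m jog '0 0 25 0 0 0 45; 0 0 20 0 0 0 45; 0 0 12 0 0 0 45; 0 0 4 0 0 0 45; 0 0 0 0 0 0 45; 0 0 1.5 0 0 0 45; 0 0 1.5 0 0 0 45; 0 0 0.7 0 0 0 45; 0 0 0 0 0 0 45; 0 0 0 0 0 0 45'
```

```text
time_s: 7.8
position: [0.4912, -0.2304, 0.063]
tcp_rot: [[1.0, -0.0, 0.0], [-0.0, -1.0, -0.0], [0.0, 0.0, -1.0]]
force: [-0.6, 0.0, -1.8]
opening: 0.652
grasp_force: 30.0
```

```bash
python3 -m jog '0 0 0.7 0 0 0 45; 0 0 0 0 0 0 45; 0 0 0 0 0 0 45'; python3 -m jog '0 0 0.7 0 0 0 45; 0 0 0 0 0 0 45;0 0 0 0 0 0 45'
```

```text
time_s: 8.18
position: [0.4912, -0.2304, 0.063]
tcp_rot: [[1.0, 0.0, 0.0], [0.0, -1.0, -0.0], [0.0, 0.0, -1.0]]
force: [-1.5, 0.4, 5.2]
opening: 0.65
grasp_force: 30.0
time_s: 8.55
position: [0.4912, -0.2304, 0.0629]
tcp_rot: [[1.0, 0.0, 0.001], [0.0, -1.0, -0.001], [0.001, 0.001, -1.0]]
force: [-2.5, 0.8, 10.9]
opening: 0.651
grasp_force: 30.0
```

```bash
python3 -m jog '0 0 -0.7 0 0 0 45; 0 0 0 0 0 0 87; 0 0 0 0 0 0 87; 0 0 0 0 0 0 87; 0 0 0 0 0 0 87; 0 0 -20 0 0 0 87; 0 0 -45 0 0 0 87; 0 0 -45 0 0 0 87;  0 0 -40 0 0 0 87'; python3 -m jog '14 -32 0 0 0 0 87; 18 -41 0 0 0 0 87; 18 -41 0 0 0 0 87; 18 -41 0 0 0 0 87; 18 -41 0 0 0 0 87; 18 -41 0 0 0 0 87; 18 -41 0 0 0 0 87; 19 -40 0 0 0 0 87; 0 0 0 0 0 0 87; 0 0 0 0 0 0 87'
python3 - <<'E'
from meas import *
C,_=measure({"white_pot":[.491,-.23,.015],"blue_pot":[.632,.0877,0],"green_pot":[.443,.0954,0]})
cv2.imwrite("pics/a1.png",cv2.cvtColor(C["scene"]["color"],cv2.COLOR_RGB2BGR))
E
```

```text
time_s: 9.68
position: [0.4911, -0.2303, 0.2136]
tcp_rot: [[1.0, -0.0, 0.0], [-0.0, -1.0, -0.0], [0.0, 0.0, -1.0]]
force: [1.3, 0.6, -0.2]
opening: 1.001
grasp_force: 0.0
time_s: 10.92
position: [0.6314, 0.0875, 0.2116]
tcp_rot: [[1.0, 0.001, -0.001], [0.001, -1.0, -0.0], [-0.001, 0.0, -1.0]]
force: [-0.7, -0.0, 0.2]
opening: 0.995
grasp_force: 0.0
white_pot [ 0.4899 -0.2309  0.0147] res px [-0.1 -0.  -0.1  0.1] area obs/mod [('scene', 0.96), ('top', 1.0)]
blue_pot [0.6297 0.0878 0.    ] res px [ 0. -0.  0.] area obs/mod [('scene', 0.91)]
green_pot [0.4392 0.0864 0.    ] res px [-2.3 -1.7 -2.7  0.3] area obs/mod [('scene', 0.94), ('top', 0.37)]
```

View pics/a1.png

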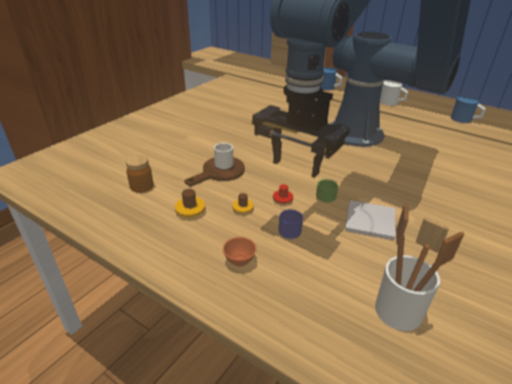

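The white pot stands upright on the board at (223,155), measured at x .490, y -.231, z .015. The gripper is in position above the blue pot at (290,223).

```bash
python3 -m jog '0 0 45 0 0 0 87; 0 0 45 0 0 0 87; 0 0 45 0 0 0 87; 0 0 25 0 0 0 87; 0 0 14 0 0 0 87; 0 0 0 0 0 0 87; 0 0 0 0 0 0 45; 0 0 0 0 0 0 45; 0 0 0 0 0 0 45; 0 0 0 0 0 0 45; 0 0 0 0 0 0 45; 0 0 0 0 0 0 45'; python3 -m jog '0 0 0 0 0 0 45; 0 0 0 0 0 0 45; 0 0 -10 0 0 0 45; 0 0 -35 0 0 0 45; 0 0 -40 0 0 0 45; 0 0 -45 0 0 0 45; 0 0 0 0 0 0 45; 0 0 0 0 0 0 45'
python3 - <<'E'
from meas import *
p=read_state()["position"]; print(p)
measure({"blue_pot":[p[0],p[1],p[2]-.038]})
E
```

```text
time_s: 12.82
position: [0.6324, 0.0876, 0.0388]
tcp_rot: [[1.0, -0.0, 0.001], [-0.0, -1.0, -0.0], [0.001, 0.0, -1.0]]
force: [-0.2, -0.1, 5.9]
opening: 0.662
grasp_force: 30.0
time_s: 13.82
position: [0.6308, 0.0878, 0.1672]
tcp_rot: [[1.0, -0.0, -0.003], [-0.0, -1.0, 0.0], [-0.003, -0.0, -1.0]]
force: [0.0, 0.7, -3.3]
opening: 0.668
grasp_force: 30.0
[0.63083857 0.08781079 0.16716782]
blue_pot unseen
```

```bash
python3 -m jog '-14 32 0 0 0 0 45; -18 41 0 0 0 0 45; -18 41 0 0 0 0 45; -18 41 0 0 0 0 45; -18 41 0 0 0 0 45; -18 41 0 0 0 0 45; -18 41 0 0 0 0 45; -19 40 0 0 0 0 45; 0 0 0 0 0 0 45; 0 0 0 0 0 0 45; 0 0 0 0 0 0 45'
python3 - <<'E'
from meas import *
p=read_state()["position"]; print(p)
for n in("scene","top"):
    c=capture(n)
    for k in("blue_pot","white_pot"): print(n,k,[(np.round(d["at"],3).tolist(),round(d["conf"],2)) for d in place_of(n,k)])
measure({"blue_pot":[p[0],p[1],p[2]-.038],"white_pot":[.49,-.23,.015]})
E
```

```text
time_s: 15.4
position: [0.4912, -0.229, 0.1678]
tcp_rot: [[1.0, 0.002, -0.001], [0.002, -1.0, 0.001], [-0.001, -0.001, -1.0]]
force: [0.3, -0.1, -2.8]
opening: 0.663
grasp_force: 30.0
[ 0.49123152 -0.22900123  0.1677813 ]
scene blue_pot [([0.488, -0.232, 0.126], 0.58)]
scene white_pot [([0.486, -0.234, 0.018], 0.68)]
top blue_pot []
top white_pot [([0.699, -0.367, 0.002], 0.21)]
blue_pot [ 0.495  -0.2324  0.1298] res px [0. 0. 0.] area obs/mod [('scene', 0.77)]
white_pot [ 0.491  -0.2282  0.015 ] res px [-0. -0.  0.] area obs/mod [('scene', 1.01)]
```

```bash
python3 -m jog '0 0 20 0 0 0 45; 0 0 16 0 0 0 45; 0 0 5 0 0 0 45; 0 0 3 0 0 0 45; 0 0 3 0 0 0 45; 0 0 3 0 0 0 45; 0 0 2 0 0 0 45; 0 0 2 0 0 0 45; 0 0 1 0 0 0 45; 0 0 0 0 0 0 45; 0 0 0 0 0 0 45'
```

```text
time_s: 17.38
position: [0.4911, -0.2303, 0.1132]
tcp_rot: [[1.0, -0.0, 0.0], [-0.0, -1.0, -0.0], [0.0, 0.0, -1.0]]
force: [0.9, 0.1, -3.5]
opening: 0.663
grasp_force: 30.0
```

```bash
python3 -m jog '0 0 1 0 0 0 45; 0 0 0 0 0 0 45; 0 0 0 0 0 0 45'; python3 -m jog '0 0 0.7 0 0 0 45; 0 0 0 0 0 0 45;0 0 0 0 0 0 45';  python3 -m jog '0 0 0.7 0 0 0 45; 0 0 0 0 0 0 45;0 0 0 0 0 0 45'
```

```text
time_s: 17.75
position: [0.4911, -0.2303, 0.1121]
tcp_rot: [[1.0, -0.0, -0.0], [-0.0, -1.0, -0.0], [-0.0, 0.0, -1.0]]
force: [-0.9, -0.6, -2.1]
opening: 0.663
grasp_force: 30.0
time_s: 18.12
position: [0.4912, -0.2303, 0.1118]
tcp_rot: [[1.0, 0.0, 0.0], [0.0, -1.0, -0.0], [0.0, 0.0, -1.0]]
force: [-0.7, 0.6, 2.9]
opening: 0.664
grasp_force: 30.0
time_s: 18.5
position: [0.4912, -0.2303, 0.1118]
tcp_rot: [[1.0, 0.0, 0.001], [0.0, -1.0, -0.0], [0.001, 0.0, -1.0]]
force: [-1.0, 0.9, 7.2]
opening: 0.668
grasp_force: 30.0
```

```bash
python3 -m jog '0 0 -0.7 0 0 0 45; 0 0 0 0 0 0 87; 0 0 0 0 0 0 87; 0 0 0 0 0 0 87; 0 0 0 0 0 0 87; 0 0 -20 0 0 0 87; 0 0 -40 0 0 0 87; 0 0 -40 0 0 0 87'; python3 -m jog '-6 -31 0 0 0 0 87; -7 -42 0 0 0 0 87; -7 -42 0 0 0 0 87; -7 -42 0 0 0 0 87; -7 -42 0 0 0 0 87; -7 -42 0 0 0 0 87; -7 -42 0 0 0 0 87; 0 -42.5 0 0 0 0 87; 0 0 0 0 0 0 87; 0 0 0 0 0 0 87'
python3 - <<'E'
from meas import *
C,_=measure({"white_pot":[.491,-.23,.015],"blue_pot":[.491,-.23,.073],"green_pot":[.443,.0954,0]})
cv2.imwrite("pics/a2.png",cv2.cvtColor(C["scene"]["color"],cv2.COLOR_RGB2BGR))
E
```

```text
time_s: 19.5
position: [0.4908, -0.2301, 0.2121]
tcp_rot: [[1.0, -0.0, -0.001], [-0.0, -1.0, 0.001], [-0.001, -0.001, -1.0]]
force: [0.5, -0.7, -0.6]
opening: 0.999
grasp_force: 0.0
time_s: 20.75
position: [0.4432, 0.095, 0.2115]
tcp_rot: [[1.0, 0.001, 0.0], [0.001, -1.0, -0.0], [0.0, 0.0, -1.0]]
force: [-0.5, -1.2, -0.6]
opening: 1.001
grasp_force: 0.0
white_pot [ 0.4866 -0.2188  0.0055] res px [ 4.  -0.3  3.8 -2.3] area obs/mod [('scene', 0.76), ('top', 0.19)]
blue_pot [ 0.4903 -0.2298  0.0736] res px [-0. -0. -0.  0.] area obs/mod [('scene', 0.95), ('top', 0.93)]
green_pot [0.4444 0.0947 0.    ] res px [-0. -0.  0.] area obs/mod [('scene', 0.89)]
```

View pics/a2.png

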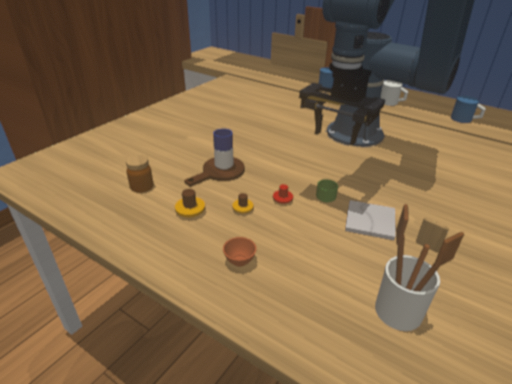

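The blue pot sits upright on the white one at (223,140), with its underside measured at .0736 against .073 expected. Next is the green pot at (327,190).

```bash
python3 -m jog '0 0 45 0 0 0 87; 0 0 45 0 0 0 87; 0 0 45 0 0 0 87; 0 0 28 0 0 0 87; 0 0 15.5 0 0 0 87; 0 0 0 0 0 0 87; 0 0 0 0 0 0 45; 0 0 0 0 0 0 45; 0 0 0 0 0 0 45; 0 0 0 0 0 0 45; 0 0 0 0 0 0 45; 0 0 0 0 0 0 45'; python3 -m jog '0 0 0 0 0 0 45; 0 0 0 0 0 0 45; 0 0 -10 0 0 0 45; 0 0 -35 0 0 0 45; 0 0 -40 0 0 0 45; 0 0 -45 0 0 0 45; 0 0 -40 0 0 0 45; 0 0 0 0 0 0 45; 0 0 0 0 0 0 45'; python3 -m jog '6 31 0 0 0 0 45; 7 42 0 0 0 0 45; 7 42 0 0 0 0 45; 7 42 0 0 0 0 45; 7 42 0 0 0 0 45; 7 42 0 0 0 0 45; 7 42 0 0 0 0 45; 0 42.5 0 0 0 0 45; 0 0 0 0 0 0 45; 0 0 0 0 0 0 45; 0 0 0 0 0 0 45'
```

```text
time_s: 22.65
position: [0.4434, 0.0952, 0.0335]
tcp_rot: [[1.0, 0.0, 0.001], [0.0, -1.0, -0.0], [0.001, 0.0, -1.0]]
force: [-0.3, 0.6, 6.8]
opening: 0.667
grasp_force: 30.0
time_s: 23.78
position: [0.4421, 0.0953, 0.2025]
tcp_rot: [[1.0, 0.0, -0.002], [0.0, -1.0, 0.0], [-0.002, -0.0, -1.0]]
force: [0.3, -0.4, -1.8]
opening: 0.668
grasp_force: 30.0
time_s: 25.15
position: [0.4903, -0.2286, 0.202]
tcp_rot: [[1.0, 0.001, -0.002], [0.001, -1.0, 0.002], [-0.002, -0.002, -1.0]]
force: [0.1, -0.9, 0.0]
opening: 0.667
grasp_force: 30.0
```

```bash
python3 -m jog '0 0 20 0 0 0 45; 0 0 15 0 0 0 45; 0 0 3 0 0 0 45; 0 0 3 0 0 0 45; 0 0 2 0 0 0 45; 0 0 2 0 0 0 45; 0 0 1 0 0 0 45; 0 0 1 0 0 0 45; 0 0 0 0 0 0 45; 0 0 0 0 0 0 45'
```

```text
time_s: 26.4
position: [0.4911, -0.2303, 0.156]
tcp_rot: [[1.0, -0.0, 0.0], [-0.0, -1.0, -0.0], [0.0, 0.0, -1.0]]
force: [-0.6, 0.7, -0.9]
opening: 0.671
grasp_force: 30.0
```

```bash
python3 -m jog '0 0 0.7 0 0 0 45; 0 0 0 0 0 0 45; 0 0 0 0 0 0 45'; python3 -m jog '0 0 0.7 0 0 0 45; 0 0 0 0 0 0 45;0 0 0 0 0 0 45'
```

```text
time_s: 26.78
position: [0.4911, -0.2303, 0.1552]
tcp_rot: [[1.0, -0.0, -0.0], [-0.0, -1.0, 0.0], [-0.0, -0.0, -1.0]]
force: [-0.4, -0.3, -1.7]
opening: 0.67
grasp_force: 30.0
time_s: 27.15
position: [0.4911, -0.2303, 0.1546]
tcp_rot: [[1.0, -0.0, 0.0], [-0.0, -1.0, -0.0], [0.0, 0.0, -1.0]]
force: [-0.5, 0.4, -1.8]
opening: 0.667
grasp_force: 30.0
```

```bash
python3 -m jog '0 0 0.7 0 0 0 45; 0 0 0 0 0 0 45; 0 0 0 0 0 0 45'; python3 -m jog '0 0 0.4 0 0 0 45; 0 0 0 0 0 0 45;0 0 0 0 0 0 45'
```

```text
time_s: 27.52
position: [0.4913, -0.2304, 0.1545]
tcp_rot: [[1.0, 0.0, 0.001], [0.0, -1.0, -0.0], [0.001, 0.0, -1.0]]
force: [-0.5, 0.7, 5.5]
opening: 0.667
grasp_force: 30.0
time_s: 27.9
position: [0.4914, -0.2304, 0.1545]
tcp_rot: [[1.0, 0.0, 0.001], [0.0, -1.0, -0.001], [0.001, 0.001, -1.0]]
force: [-0.8, 1.4, 7.6]
opening: 0.666
grasp_force: 30.0
```

```bash
python3 -m jog '0 0 -0.7 0 0 0 45; 0 0 0 0 0 0 87; 0 0 0 0 0 0 87; 0 0 0 0 0 0 87; 0 0 0 0 0 0 87; 0 0 -20 0 0 0 87; 0 0 -40 0 0 0 87; 0 0 -40 0 0 0 87'; python3 -m jog '22 -29 0 0 0 0 87; 26.5 -34 0 0 0 0 87; 26.5 -34 0 0 0 0 87; 26.5 -34 0 0 0 0 87; 26.5 -34 0 0 0 0 87; 0 0 0 0 0 0 87; 0 0 0 0 0 0 87;0 0 0 0 0 0 87'
python3 - <<'E'
from meas import *
C,_=measure({"blue_pot":[.491,-.23,.073],"green_pot":[.491,-.23,.121],"lid":[.619,-.065,0]})
cv2.imwrite("pics/a3.png",cv2.cvtColor(C["scene"]["color"],cv2.COLOR_RGB2BGR))
E
```

```text
time_s: 28.9
position: [0.4908, -0.2302, 0.2548]
tcp_rot: [[1.0, -0.0, -0.001], [-0.0, -1.0, 0.001], [-0.001, -0.001, -1.0]]
force: [0.3, -1.4, -0.3]
opening: 0.997
grasp_force: 0.0
time_s: 29.9
position: [0.6184, -0.0662, 0.254]
tcp_rot: [[1.0, -0.001, -0.001], [-0.001, -1.0, -0.0], [-0.001, 0.0, -1.0]]
force: [0.9, 0.4, 0.3]
opening: 0.999
grasp_force: 0.0
blue_pot [ 0.5046 -0.218   0.073 ] res px [ 0.  0. -0.] area obs/mod [('scene', 0.69)]
green_pot [ 0.4907 -0.2309  0.121 ] res px [-0.  0.  0.] area obs/mod [('top', 0.94)]
lid [ 0.6184 -0.0644  0.    ] res px [-0.  0.  0.] area obs/mod [('scene', 1.01)]
```

View pics/a3.png

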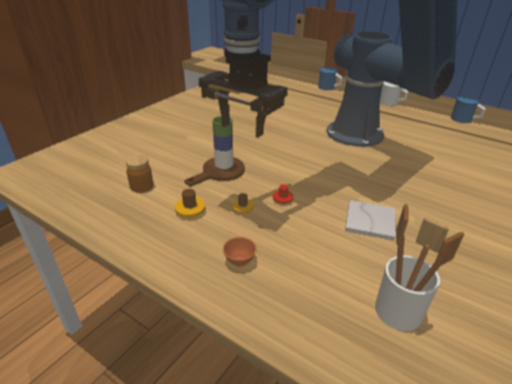

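The stack at (223,140) is upright with the green pot on top, and the gripper is over the small yellow lid at (243,203).

```bash
python3 -m jog '0 0 45 0 0 0 87; 0 0 45 0 0 0 87; 0 0 45 0 0 0 87; 0 0 45 0 0 0 87; 0 0 22 0 0 0 87; 0 0 10 0 0 0 87; 0 0 0 0 0 0 87; 0 0 0 0 0 0 87'; python3 -m jog '0 0 0 0 0 0 15; 0 0 0 0 0 0 15; 0 0 0 0 0 0 15; 0 0 0 0 0 0 15; 0 0 0 0 0 0 15; 0 0 0 0 0 0 15; 0 0 0 0 0 0 15; 0 0 0 0 0 0 15; 0 0 0 0 0 0 15; 0 0 0 0 0 0 15'
```

```text
time_s: 31.3
position: [0.6201, -0.0656, 0.0434]
tcp_rot: [[1.0, -0.0, 0.002], [-0.0, -1.0, -0.001], [0.002, 0.001, -1.0]]
force: [-0.2, 0.3, 0.8]
opening: 1.001
grasp_force: 0.0
time_s: 32.55
position: [0.6191, -0.0654, 0.0421]
tcp_rot: [[1.0, 0.0, -0.0], [0.0, -1.0, -0.0], [-0.0, 0.0, -1.0]]
force: [-0.4, -0.9, -0.9]
opening: 0.289
grasp_force: 30.0
```

```bash
python3 -m jog '0 0 -10 0 0 0 15; 0 0 -35 0 0 0 15; 0 0 -45 0 0 0 15; 0 0 -45 0 0 0 15; 0 0 -45 0 0 0 15; 0 0 -20 0 0 0 15; 0 0 0 0 0 0 15'; python3 -m jog '-22 29 0 0 0 0 15; -26.5 34 0 0 0 0 15; -26.5 34 0 0 0 0 15; -26.5 34 0 0 0 0 15; -26.5 34 0 0 0 0 15; 0 0 0 0 0 0 15; 0 0 0 0 0 0 15; 0 0 0 0 0 0 15; 0 0 0 0 0 0 15'
python3 - <<'E'
from meas import *
p=read_state()["position"]; print(p)
C,_=measure({"lid":[p[0],p[1],p[2]-.042],"green_pot":[.491,-.23,.121]})
cv2.imwrite("pics/a4.png",cv2.cvtColor(cv2.resize(C["scene"]["color"][40:190,150:350],(800,600)),cv2.COLOR_RGB2BGR))
E
```

```text
time_s: 33.42
position: [0.62, -0.0654, 0.2447]
tcp_rot: [[1.0, 0.0, 0.005], [0.0, -1.0, -0.001], [0.005, 0.001, -1.0]]
force: [0.5, -0.6, -2.1]
opening: 0.292
grasp_force: 30.0
time_s: 34.55
position: [0.4915, -0.2293, 0.2419]
tcp_rot: [[1.0, 0.002, -0.0], [0.002, -1.0, 0.0], [-0.0, -0.0, -1.0]]
force: [-1.0, 0.8, -2.1]
opening: 0.292
grasp_force: 30.0
[ 0.4915258  -0.22934226  0.241936  ]
lid [ 0.5043 -0.2209  0.1999] res px [ 0. -0. -0.] area obs/mod [('scene', 0.59)]
green_pot unseen
```

View pics/a4.png

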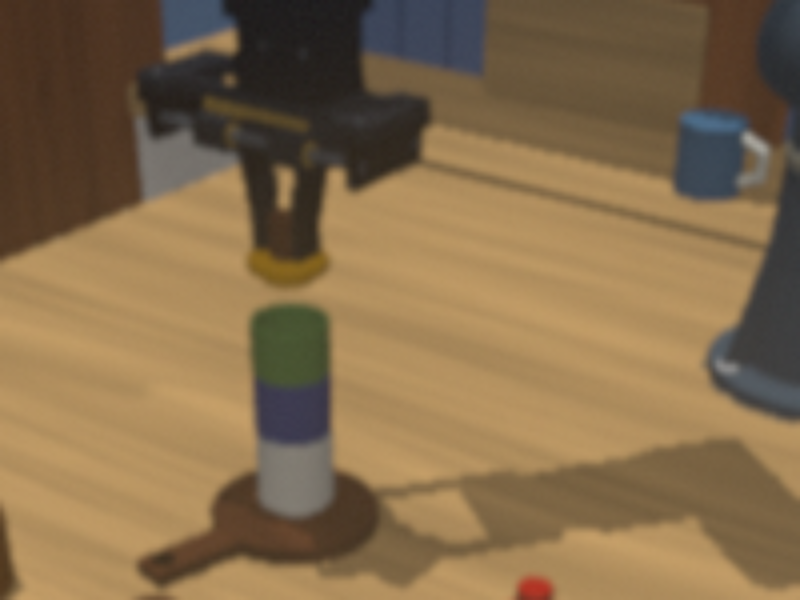

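The lid is held level at (288,258), centred over the stack whose rim is at (290,320). Lowering it now.

```bash
python3 -m jog '0 0 16 0 0 0 15; 0 0 12 0 0 0 15; 0 0 3 0 0 0 15; 0 0 2 0 0 0 15; 0 0 2 0 0 0 15; 0 0 1.5 0 0 0 15; 0 0 1 0 0 0 15; 0 0 0 0 0 0 15; 0 0 0 0 0 0 15; 0 0 0 0 0 0 15'
```

```text
time_s: 36.1
position: [0.4911, -0.2303, 0.2047]
tcp_rot: [[1.0, -0.0, 0.0], [-0.0, -1.0, -0.0], [0.0, 0.0, -1.0]]
force: [0.9, 0.1, -1.0]
opening: 0.291
grasp_force: 30.0
```

```bash
python3 -m jog '0 0 0.7 0 0 0 15; 0 0 0 0 0 0 15; 0 0 0 0 0 0 15'; python3 -m jog '0 0 0.7 0 0 0 15; 0 0 0 0 0 0 15;0 0 0 0 0 0 15'
```

```text
time_s: 36.48
position: [0.4911, -0.2303, 0.2039]
tcp_rot: [[1.0, -0.0, -0.0], [-0.0, -1.0, 0.0], [-0.0, -0.0, -1.0]]
force: [-0.8, 0.1, -1.5]
opening: 0.289
grasp_force: 30.0
time_s: 36.85
position: [0.4911, -0.2303, 0.2033]
tcp_rot: [[1.0, 0.0, 0.0], [0.0, -1.0, -0.0], [0.0, 0.0, -1.0]]
force: [-0.4, -0.2, -0.9]
opening: 0.293
grasp_force: 30.0
```

```bash
python3 -m jog '0 0 0.7 0 0 0 15; 0 0 0 0 0 0 15; 0 0 0 0 0 0 15'; python3 -m jog '0 0 0.4 0 0 0 15; 0 0 0 0 0 0 15;0 0 0 0 0 0 15'
```

```text
time_s: 37.22
position: [0.4913, -0.2304, 0.203]
tcp_rot: [[1.0, -0.0, 0.001], [-0.0, -1.0, -0.0], [0.001, 0.0, -1.0]]
force: [-0.8, -0.3, 3.5]
opening: 0.288
grasp_force: 30.0
time_s: 37.6
position: [0.4914, -0.2305, 0.203]
tcp_rot: [[1.0, -0.0, 0.001], [-0.0, -1.0, -0.001], [0.001, 0.001, -1.0]]
force: [-0.6, 0.8, 6.5]
opening: 0.291
grasp_force: 30.0
```

Seated. I'll release, rise and swing aside for a last look.

```bash
python3 -m jog '0 0 -0.7 0 0 0 15; 0 0 0 0 0 0 70; 0 0 0 0 0 0 70; 0 0 0 0 0 0 70; 0 0 0 0 0 0 70; 0 0 0 0 0 0 70; 0 0 -10 0 0 0 70; 0 0 -25 0 0 0 70; 0 0 -40 0 0 0 70; 0 0 -20 0 0 0 70'; python3 -m jog '0 -30 0 0 0 0 70; 0 -42 0 0 0 0 70; 0 -42 0 0 0 0 70; 0 -42 0 0 0 0 70; 0 -42 0 0 0 0 70; 0 -42 0 0 0 0 70; 0 0 0 0 0 0 70; 0 0 0 0 0 0 70;0 0 0 0 0 0 70'
python3 - <<'E'
from meas import *
C,_=measure({"white_pot":[.491,-.23,.015],"green_pot":[.491,-.23,.121],"lid":[.491,-.23,.161]})
a=[cv2.resize(C["top"]["color"][140:290,240:390],(400,400)),cv2.resize(C["scene"]["color"][80:230,120:270],(400,400))]
cv2.imwrite("pics/a5.png",cv2.cvtColor(np.hstack(a),cv2.COLOR_RGB2BGR))
E
```

```text
time_s: 38.85
position: [0.4919, -0.2309, 0.3008]
tcp_rot: [[1.0, 0.0, 0.004], [0.0, -1.0, -0.003], [0.004, 0.003, -1.0]]
force: [0.2, -0.6, 0.3]
opening: 0.802
grasp_force: 0.0
time_s: 39.98
position: [0.4913, 0.0086, 0.2981]
tcp_rot: [[1.0, -0.001, 0.001], [-0.001, -1.0, -0.0], [0.001, 0.0, -1.0]]
force: [-0.0, -0.4, 0.7]
opening: 0.809
grasp_force: 0.0
white_pot [ 0.4869 -0.2176  0.0057] res px [ 3.9 -0.3  3.2 -2.2] area obs/mod [('scene', 0.67), ('top', 0.2)]
green_pot [ 0.504  -0.2182  0.121 ] res px [-0.  0.  0.] area obs/mod [('scene', 0.62)]
lid [ 0.4905 -0.2306  0.1618] res px [ 0.3  0.1  0.2 -0.1] area obs/mod [('scene', 0.86), ('top', 0.96)]
```

View pics/a5.png

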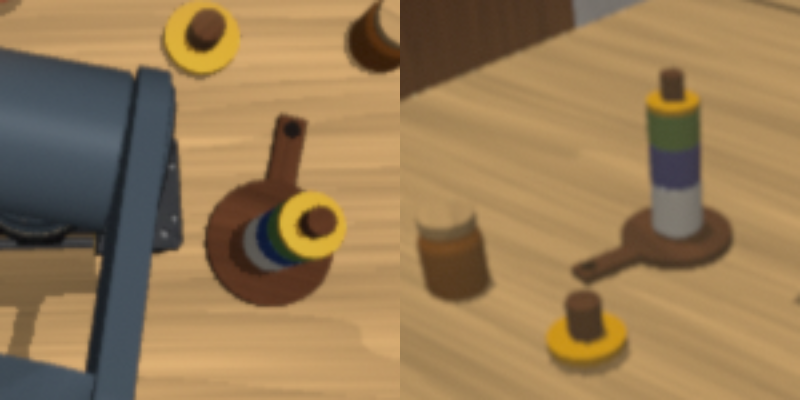

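The stack, at (675,150) in the crop, is complete and upright. The lid measures at z .1618 against .161 expected, centred on the board.

```bash
python3 -c "
from rig import *
print(hand_in())"
```

```text
the job is handed in; nothing more can be done
None
```

I built the pot set in the middle of the round board (white, blue, green, yellow lid), all upright and fully seated, and handed it in at about 40 s. I haven't seen the verdict.

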